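# Unload the tape spindle and hold its index plunger open

### The job

Slide the roll of green tape straight up off the spindle of the blue indexing stand and lay it flat in the red tray, without dropping it. Only then take the black plunger knob on the stand, pull it up fully to its stop against its spring, and finish while still holding it there, so that a colleague can turn the table. Leave everything else where it is.

Things in the scene. Friction and masses are not known exactly. Their poses are not given: they have to be found in the camera images.
- stand: Indexing stand, fixed. Blue base 150 x 130 x 15 mm, on it a locked aluminium disc (diameter 110, top 27 mm above the bench), a central dark hub (diameter 36) with its shoulder 68 mm above the bench and on it an upright steel spindle (diameter 22) ending 93 mm above the bench. Origin on the bench on the spindle's axis, z up. The plunger stands 39 mm from that axis along the stand's +x. Yaw varies.
- spindle_top (a point): Centre of the spindle's upper end, 93 mm above the bench.
- plunger (a joint): Lift of the upright index plunger in m: 0 = pin seated in its hole, 0.014 = fully up against its stop. The pin reaches 9 mm into the hole. A spring pulls it down with about 3 N at 0 and 5 N fully up (1 N of friction besides), and it drops back when let go.
- knob (a point): Centre of the black plunger knob, an upright cylinder of diameter 24 and height 22 mm, 42 to 64 mm above the bench when seated, over a brass housing (diameter 18). It moves with the plunger. While on the spindle the roll overhangs it by 6 mm, 4 mm above it, and blocks its full travel. The hub is next to it along the stand's -x; both sides along the stand's y are free for fingers.
- roll_center (a point): Centre of the bright green tape roll: a ring of outer diameter 66, bore 26, height 19 mm, axis upright, about 70 g. It starts on the hub's shoulder, the spindle through its bore (2 mm play all round), its underside 68 mm and centre 77.5 mm above the bench; it clears the spindle when raised 25 mm. Fingers gripping it along the stand's y pass clear of the knob.
- tray: Square red tray, fixed, 150 x 150 mm outside, walls 4 mm thick and 16 mm high, floor 4 mm thick. Origin: centre of its underside on the bench; a roll lying flat in it has its centre 13.5 mm above the bench. The tray and the stand may change sides.
- spare_center (a point): Centre of a spare white roll of tape of the same size lying on the bench; not to be moved.
- beaker: Glass beaker, diameter 70, height 90 mm; origin at the centre of its underside. Not to be moved.
- bottle: White spray bottle, diameter 72, height 220 mm; origin at the centre of its underside. Not to be moved.
- tissues: Green tissue box 115 x 110 x 80 mm; origin at the centre of its underside. Not to be moved.
- clamp: Steel scissor clamp with blue finger rings, lying on the bench, about 130 x 55 x 8 mm, long along its x; origin at its middle, on the bench. Not to be moved.
- stopper: Red stopper, diameter 32, height 22 mm; origin at the centre of its underside. Not to be moved.
Mind the look-alikes: they are no part of the job. What is shaped like the part that bears roll_center but orange is not meant. What is shaped like the stand but pink is not meant.

How it is judged (in metres and radians):
On the way, in this order (a step that is already met when the one before it is completed fails the run):
1. the green roll lies flat in the red tray, let go (horizontal distance between roll_center and tray below 0.06 m and height (world z) of roll_center below 0.0185 m and contact force between the fingers and roll below 0.1 N and linear speed of roll below 0.03 m/s), for 0.2 s.
2. the plunger is pulled up to its stop by the gripper (value of joint plunger above 0.0115 m and contact force between the fingers and plunger above 1.5 N), for 0.3 s.
At the end, for the whole second after the job is handed in: The green roll lies flat in the red tray, untouched by the fingers (its centre within 60 mm of the tray's centre and less than 18.5 mm above the bench), and the gripper holds the plunger up by more than 11.5 of its 14 mm, the fingers bearing on it with more than 1.5 N, through the last second (all of step 2 and horizontal distance between roll_center and tray below 0.06 m and height (world z) of roll_center below 0.0185 m and contact force between the fingers and roll below 0.1 N); the arm keeps its last pose, push and grip.
It fails at once if the plunger is drawn more than 4 mm before the roll is in the tray (value of joint plunger above 0.004 m and horizontal distance between roll_center and tray above 0.08 m).
It fails at once if the roll is dropped (falls freely faster than 0.6 m/s) (linear speed of roll above 0.6 m/s and contact force between the fingers and roll below 0.05 N).
It fails at once if the spare roll, beaker, bottle, tissue box, clamp or stopper is moved more than 30 mm (distance of any of spare_center, beaker, bottle, tissues, clamp, stopper from where it was at the start of the episode above 0.03 m).
It also fails if it takes over 64 s, if anything falls off the work surface, if the arm or the gripper's body presses on something with over 40 N, if the wrist force passes 120 N, or if a joint passes its speed limit or range.

### The arm

A 6-joint arm with a two-finger parallel gripper is mounted at the origin on the work surface. World frame = base frame: x ahead of the robot, y to its left, z up, the work surface at z = 0. Lengths are in m, angles in degrees, forces in N, time in s.
With the tool pointing down it reaches from about 0.3 to 0.75 m from the base axis. Payload 8.5 kg.
Tool frame: the origin (TCP) lies between the finger pads; the fingertips stand env.finger_overhang ahead of it and the grasp point (between the pads) lies 2 mm behind it (env.finger_overhang is the distance from the TCP to the fingertips, in m); z points along the fingers, y is the line along which they close (so a half turn about z gives the same grasp; the last joint's range is limited). The gripper opens to 85 mm and grips with 20 to 120 N. Pads are 22 mm wide; open, the fingers measure 114 mm over their backs; the gripper's body (76 mm by 85 mm) begins 54 mm behind the grasp point. The pads swing forward as they close: fully open they stand 13 mm farther back than shut.
Start: joints at [62.378, 21.807, 74.336, -0, 83.858, -12.336], TCP at [0.145, 0.531, 0.224] pointing down, gripper open.
Joint ranges: [-178.18, 178.18], [-50.72, 133.34], [12.68, 142.11], [-81.47, 261.47], [9.98, 163.14], [-165.26, 165.26]. Speed limits (degrees/s): [136.94, 136.94, 180, 180, 180, 180].

### API

Orientations are given as a 3x3 rotation matrix whose columns are the frame's x, y, z axes.
In Python, from rig import env gives the robot as it stands. The module is installed in compiled form; this text tells all that it offers.
- The arm moves only by the tool jog_arm, never from a script. Its arguments are lists of equal length, an entry for each row: "hand": the finger opening in m, from 0 to 0.0854; "travel": the shift along the world's x, y, z in m, a list of three; "yaw": the turn about the world's z in rad. A call has exactly 5 rows; each row shifts and turns the commanded pose from where the row before left it; what a row does not reach is not made up. A row lasts 1/8 s, in which the tool goes at most 62.5 mm and 10.7 degrees, less where a joint would pass 70% of its speed; a pose out of reach is approached as far as the arm can. A call is refused whole if a number of a shift passes 0.0625 or a number of a turn 0.188, either way. A call with a gripper value outside its range is refused whole. The fingers move at their own pace and stop on an object; "grip_force" is the grip in N (left out, the last holds). Time passes only in rows, so rows that do not move let the fingers close, or fill a call up. It gives the time, the measured TCP pose, the force, the opening and the grip force at its end, in the units of the state.
- env.observe(): the state, without advancing time (a new reading comes with each control period).
- env.get_image(name): name is "scene" or "top"; returns the picture (480x640x3 uint8, red, green, blue); there is no depth.
- env.calibration(name): a dict with "fx", "fy", "cx", "cy" (pixels), "position" and "rotation" of the camera in the world. Camera axes: x right, y down, z forward; pixel columns grow to the right and rows downward; lengths in m; the calibration is good to about 2 mm. A picture is of the moment at which its call begins. calibration takes no time and is no camera call.
- env.close_job(): hands the job in; it is judged then, once.
The state is a dict: "time_s": time; "q": joint angles; "qvel": joint speeds; "joint_efforts": joint torques, N m; "position": TCP position; "tool_rot": TCP orientation; "ft_force": force on the tool from outside, world axes, zero at the start; "wrist_torque": the same for the moment, N m; "grip_width": finger opening in m; "gripper_force": force on a finger pad.
Only numpy, scipy, OpenCV 4.12 (cv2) and the standard library are available. Lean on these libraries where they do the work, as an engineer would, in place of code of your own. Each camera call takes 0.05 s, during which the arm holds its last target. There are 200 camera calls.

## Working session

There is one attempt and no reset: what is moved stays moved. The work goes in short steps, Python scripts to look and compute and a tool call to move; the robot and the scene stay as the last step left them, time stands still between calls to the robot, and variables do not carry over. Pictures are saved under pics/ and viewed, at most 10 in all, crops included, and the job is handed in when it is done.

Besides the shell and the picture viewer there is one more tool, called as a command line: name --pt "numbers of a row" for each row, then --argument value for the rest. jog_arm: Moves the arm, as the interface text tells. Its arguments: {"type":"object","properties":{"hand":{"type":"array"},"travel":{"type":"array"},"yaw":{"type":"array"},"grip_force":{"type":"number"}},"required":["hand","travel","yaw"]}

```bash
mkdir -p pics; python3 - <<'E'
from rig import env
import cv2
for n in("scene","top"):
    cv2.imwrite(f"pics/{n}0.png",env.get_image(n)[:,:,::-1]); c=env.calibration(n); print(n,c)
s=env.observe(); print(s, env.finger_overhang)
E
```

```text
scene {'fx': 573.2472464760159, 'fy': 573.2472464760159, 'cx': 314.54351437115906, 'cy': 236.79346163077233, 'position': array([ 1.44756887, -0.36904043,  1.01323001]), 'rotation': array([[ 0.32244042,  0.65830571, -0.68019539],
       [ 0.94635952, -0.2083389 ,  0.24697886],
       [ 0.02087643, -0.72334535, -0.69017076]])}
top {'fx': 606.9650260901494, 'fy': 606.9650260901494, 'cx': 326.35291911867245, 'cy': 237.54175450288767, 'position': array([ 0.3995851 , -0.04651155,  1.38959341]), 'rotation': array([[-0.00224826, -0.99390216,  0.11024265],
       [-0.99969805,  0.00493148,  0.02407256],
       [-0.02446942, -0.11015524, -0.99361314]])}
{'time_s': 0.1, 'q': array([ 6.23782846e+01,  2.18368279e+01,  7.43791247e+01,  9.23771636e-04,
        8.38581338e+01, -1.23365342e+01]), 'qvel': array([ 0.03950978, -0.1437875 , -0.19242608,  0.0131187 , -0.05028415,
       -0.0485912 ]), 'joint_efforts': array([ 2.98331601e-03, -4.49222445e+01, -2.31651163e+01, -1.67858102e-04,
        3.75859207e-03, -4.56376893e-05]), 'position': array([0.14486995, 0.53029801, 0.22368393]), 'tool_rot': array([[-9.64625087e-01,  2.63624857e-01, -6.13703068e-04],
       [ 2.63625410e-01,  9.64624459e-01, -1.13824733e-03],
       [ 2.91922702e-04, -1.25976965e-03, -9.99999164e-01]]), 'ft_force': array([-0.186419  ,  0.70060197, -0.64989582]), 'wrist_torque': array([ 0.0239962 , -0.02162246, -0.00636442]), 'gripper_force': 0.0, 'grip_width': 0.08561534114957223} 0.017
```

View pics/scene0.png

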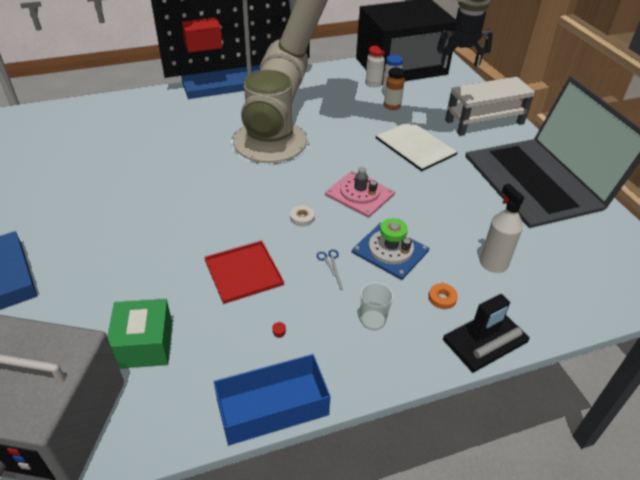

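View pics/top0.png

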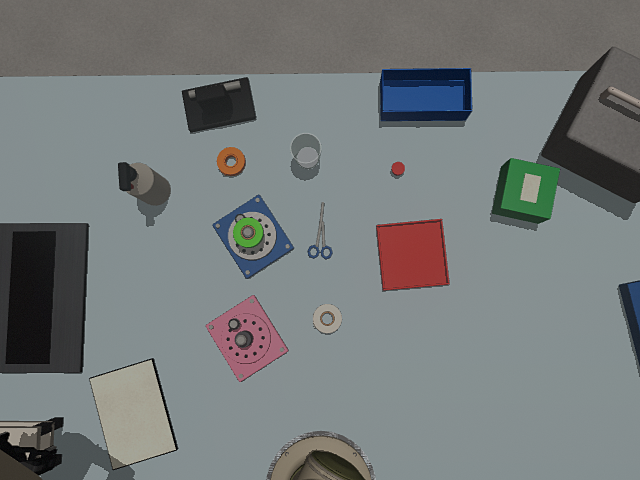

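The green roll is on the blue stand: top (249,232), scene (393,230). The look-alikes are the pink stand at top (247,338) and the orange roll at top (231,161). The red tray is at top (412,255) and the white spare at (327,319). I'll confirm with one enlarged crop from each camera, placed side by side.

```bash
python3 - <<'E'
import cv2,numpy as np
a=cv2.imread("pics/top0.png")[190:285,205:305]; b=cv2.imread("pics/scene0.png")[200:280,345:435]
a=cv2.resize(a,None,fx=4,fy=4,interpolation=2); b=cv2.resize(b,None,fx=4,fy=4,interpolation=2)
o=np.zeros((380,760,3),np.uint8); o[:,:400]=a; o[:320,400:]=b
cv2.imwrite("pics/crop1.png",o)
E
```

```text
(no output)
```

View pics/crop1.png

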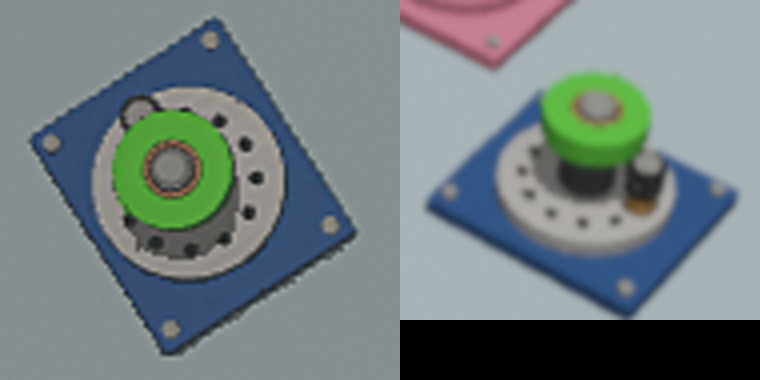

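The crop confirms it. The green roll sits on the blue stand's spindle, with the spindle top at crop (172,168) in the top view and (598,105) in the scene view. The knob is beside it at (141,114) and (649,162). Next I compute positions.

```bash
cat >h.py <<'E'
from rig import env
import numpy as np
def at(cam,u,v,z):
    c=env.calibration(cam); d=c["rotation"]@np.array([(u-c["cx"])/c["fx"],(v-c["cy"])/c["fy"],1])
    p=c["position"]; return (p+d*(z-p[2])/d[2])[:2].round(4)
T=lambda x,y,z:at("top",205+(x+.5)/4-.5,190+(y+.5)/4-.5,z)
S=lambda x,y,z:at("scene",345+(x-400+.5)/4-.5,200+(y+.5)/4-.5,z)
E
python3 - <<'E'
from h import *
c=[T(x,y,.015) for x,y in((215,18),(355,233),(168,353),(32,142))]
print("base",c,np.mean(c,0),[np.linalg.norm(c[i]-c[i-1]) for i in range(4)])
e=c[0]-c[1]+c[3]-c[2];print("axis deg",np.degrees(np.arctan2(e[1],e[0])))
e=c[3]-c[0]+c[2]-c[1];print("axis2 deg",np.degrees(np.arctan2(e[1],e[0])))
print("disc",T(188,183,.027)); print("spindle",T(172,168,.093),S(598,105,.093))
k=T(141,113,.064);print("knob",k,S(649,160,.064))
print("roll",T(173,170,.087))
t=[at("top",*p,.016) for p in((377,225),(441.5,219.5),(448.5,286),(383,290.5))]
print("tray",t,np.mean(t,0),[np.linalg.norm(t[i]-t[i-1]) for i in range(4)])
E
```

```text
base [array([0.6535, 0.1432]), array([0.5288, 0.062 ]), array([0.4609, 0.168 ]), array([0.5821, 0.2478])] [0.556325 0.15525 ] [np.float64(0.12664564737881837), np.float64(0.14880702268374293), np.float64(0.12588252460131236), np.float64(0.14511195677820624)]
axis deg 33.21428072764794
axis2 deg 123.48238382177563
disc [0.5565 0.156 ]
spindle [0.5571 0.1549] [0.5622 0.1534]
knob [0.5914 0.177 ] [0.5882 0.1787]
roll [0.5568 0.1553]
tray [array([ 0.5802, -0.1287]), array([ 0.592 , -0.2753]), array([ 0.4411, -0.2875]), array([ 0.4314, -0.1405])] [ 0.511175 -0.208   ] [np.float64(0.14926714306906264), np.float64(0.14707413096802574), np.float64(0.15139237100990258), np.float64(0.14731968639662518)]
```

The numbers agree: the spindle is at about (0.5575, 0.155), the stand's +x lies at 33.3°, and the knob is at about (0.590, 0.1765). The tray is at (0.511, -0.208). The fingers should close along 123.3°, a turn of +0.848 rad. I'm moving above the roll now.

jog_arm --hand '[0.0854, 0.0854, 0.0854, 0.0854, 0.0854]' --pt "0.041 -0.037 0" --pt "0.041 -0.037 0" --pt "0.041 -0.037 0" --pt "0.041 -0.038 0" --pt "0.041 -0.038 0" --yaw '[0.085, 0.085, 0.085, 0.085, 0.085]' --grip_force 30

```text
time_s: 0.72
position: [0.351, 0.3421, 0.224]
tool_rot: [[-0.987, -0.16, -0.0], [-0.16, 0.987, -0.0], [0.0, -0.0, -1.0]]
ft_force: [1.1, 1.3, 0.2]
grip_width: 0.0853
gripper_force: 0.0
```

jog_arm --hand '[0.0854, 0.0854, 0.0854, 0.0854, 0.0854]' --pt "0.041 -0.037 0" --pt "0.041 -0.037 0" --pt "0.041 -0.037 0" --pt "0.041 -0.038 0" --pt "0.043 -0.039 0" --yaw '[0.085, 0.085, 0.085, 0.085, 0.084]'

```text
time_s: 1.35
position: [0.558, 0.1541, 0.224]
tool_rot: [[-0.834, -0.552, -0.001], [-0.552, 0.834, 0.0], [0.0, 0.0, -1.0]]
ft_force: [0.6, 0.6, -0.4]
grip_width: 0.0854
gripper_force: 0.0
```

jog_arm --hand '[0.0854, 0.0854, 0.0854, 0.0854, 0.0854]' --pt "0 0 -0.03" --pt "0 0 -0.03" --pt "0 0 -0.024" --pt "0 0 0" --pt "0 0 0" --yaw '[0, 0, 0, 0, 0]'

```text
time_s: 1.98
position: [0.5574, 0.1556, 0.1412]
tool_rot: [[-0.835, -0.55, 0.001], [-0.55, 0.835, 0.0], [-0.001, -0.001, -1.0]]
ft_force: [0.1, 0.2, -0.5]
grip_width: 0.0857
gripper_force: 0.0
```

```bash
python3 - <<'E'
from rig import env
import cv2
a=env.get_image("scene")[130:290,300:500,::-1]
cv2.imwrite("pics/c2.png",cv2.resize(a,None,fx=3.5,fy=3.5,interpolation=2))
E
```

```text
(no output)
```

View pics/c2.png

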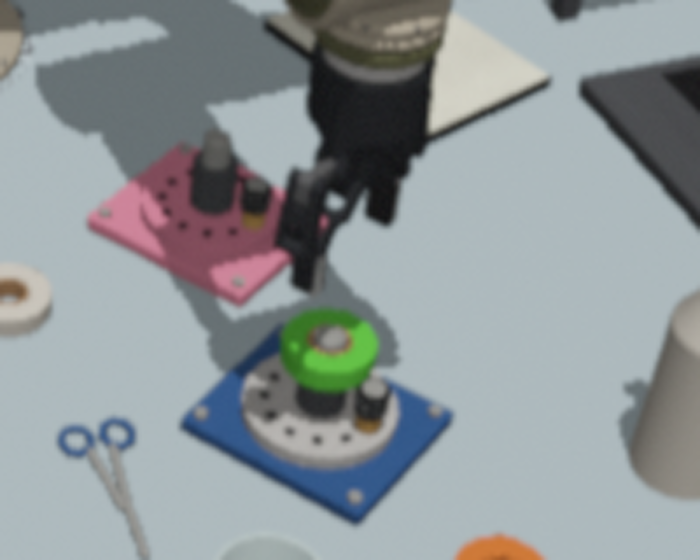

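The open fingers straddle the line above the spindle: tips at crop (308,285) and (383,215), spindle at (330,340). The aim looks right, so I'm descending and gripping.

jog_arm --hand '[0.0854, 0.0854, 0.0854, 0.0854, 0.0854]' --pt "0 0 -0.015" --pt "0 0 -0.015" --pt "0 0 -0.015" --pt "0 0 -0.013" --pt "0 0 0" --yaw '[0, 0, 0, 0, 0]'

```text
time_s: 2.65
position: [0.5565, 0.1555, 0.081]
tool_rot: [[-0.835, -0.55, -0.002], [-0.55, 0.835, -0.0], [0.002, 0.001, -1.0]]
ft_force: [-0.1, -0.2, -0.2]
grip_width: 0.0852
gripper_force: 0.0
```

jog_arm --hand '[0.075, 0.068, 0.062, 0.055, 0.055]' --pt "0 0 0" --pt "0 0 0" --pt "0 0 0" --pt "0 0 0" --pt "0 0 0" --yaw '[0, 0, 0, 0, 0]'

```text
time_s: 3.28
position: [0.557, 0.1555, 0.0823]
tool_rot: [[-0.835, -0.55, 0.0], [-0.55, 0.835, 0.0], [-0.0, -0.0, -1.0]]
ft_force: [0.1, 0.1, -0.2]
grip_width: 0.0546
gripper_force: 0.0
```

The fingers closed to 54.6 mm without touching a 66 mm roll, so I need to look.

```bash
python3 - <<'E'
from rig import env
import cv2,numpy as np
a=env.get_image("scene")[170:270,340:450,::-1]; b=env.get_image("top")[190:290,200:300,::-1]
f=lambda i:cv2.resize(i,None,fx=3.8,fy=3.8,interpolation=2)
cv2.imwrite("pics/c3.png",np.hstack([f(a),f(b)])); s=env.observe(); print(s["grip_width"],s["gripper_force"],s["position"])
E
```

```text
0.05495497644568318 0.0 [0.55699419 0.15555018 0.08225405]
```

View pics/c3.png

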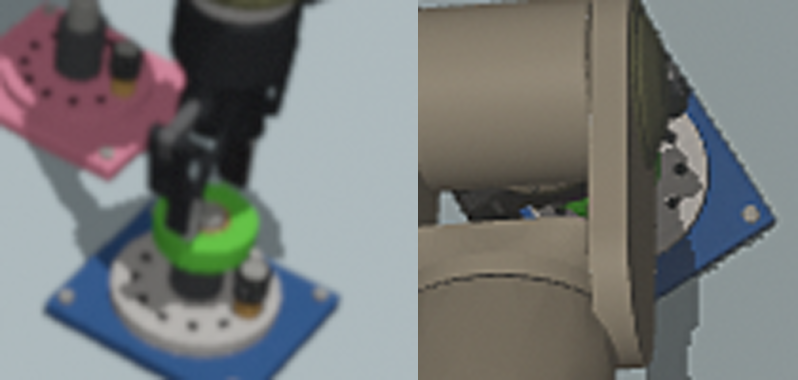

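```bash
python3 - <<'E'
from h import *
c=env.calibration("scene")
def proj(p):
    q=c["rotation"].T@(np.array(p)-c["position"]); return np.array([c["fx"]*q[0]/q[2]+c["cx"]-340,c["fy"]*q[1]/q[2]+c["cy"]-170])*3.8
for r in(.027,.033,.043):
  for z in(.065,.075,.087): print(r,z,proj([.557+.55*r,.1555-.835*r,z]).round(), proj([.557-.55*r,.1555+.835*r,z]).round())
print(proj([.557,.1555,.093]),proj([.557,.1555,.078]))
E
```

```text
0.027 0.065 [177. 261.] [223. 216.]
0.027 0.075 [179. 250.] [224. 205.]
0.027 0.087 [181. 236.] [227. 191.]
0.033 0.065 [172. 267.] [227. 212.]
0.033 0.075 [174. 255.] [229. 200.]
0.033 0.087 [176. 241.] [232. 186.]
0.043 0.065 [164. 275.] [236. 203.]
0.043 0.075 [165. 264.] [238. 192.]
0.043 0.087 [167. 250.] [240. 178.]
[205.3359839  206.28073454] [202.57714821 223.75454352]
```

At 55 mm opening, the near fingertip at crop (185,235) projects to z≈0.09, just above the roll's top. The real tips are therefore about 20 mm higher than the nominal overhang suggests. The roll hasn't moved. I'm reopening and going 25 mm lower, which clears the disc, knob and spindle whichever figure is right.

jog_arm --hand '[0.0854, 0.0854, 0.0854, 0.0854, 0.0854]' --pt "0 0 0.005" --pt "0 0 0" --pt "0 0 0" --pt "0 0 0" --pt "0 0 0" --yaw '[0, 0, 0, 0, 0]'

```text
time_s: 4.0
position: [0.557, 0.1555, 0.0871]
tool_rot: [[-0.835, -0.55, -0.0], [-0.55, 0.835, -0.0], [0.0, 0.0, -1.0]]
ft_force: [0.1, 0.7, 0.7]
grip_width: 0.0854
gripper_force: 0.0
```

jog_arm --hand '[0.0854, 0.0854, 0.0854, 0.0854, 0.0854]' --pt "0 0 -0.01" --pt "0 0 -0.007" --pt "0 0 -0.007" --pt "0 0 -0.006" --pt "0 0 0" --yaw '[0, 0, 0, 0, 0]'

```text
time_s: 4.62
position: [0.5568, 0.1555, 0.0567]
tool_rot: [[-0.835, -0.55, -0.001], [-0.55, 0.835, -0.0], [0.001, 0.0, -1.0]]
ft_force: [-1.0, -0.2, -0.2]
grip_width: 0.0854
gripper_force: 0.0
```

```bash
python3 - <<'E'
from rig import env
import cv2,numpy as np
a=env.get_image("scene")[150:270,330:460,::-1]
cv2.imwrite("pics/c4.png",cv2.resize(a,None,fx=5,fy=5,interpolation=2)); s=env.observe(); print(s["grip_width"],s["ft_force"],s["position"])
E
```

```text
0.08554751050144657 [ 0.08914975 -0.63048301  0.3141269 ] [0.55696731 0.1555382  0.05706043]
```

View pics/c4.png

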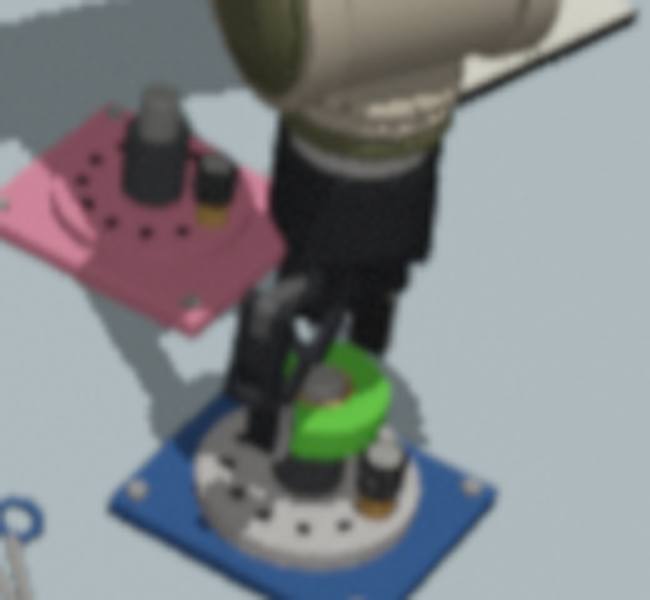

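The near finger now stands beside the roll, with its tip at crop (262,445). I'm closing.

jog_arm --hand '[0.075, 0.068, 0.06, 0.055, 0.055]' --pt "0 0 0" --pt "0 0 0" --pt "0 0 0" --pt "0 0 0" --pt "0 0 0" --yaw '[0, 0, 0, 0, 0]'

```text
time_s: 5.3
position: [0.5571, 0.1555, 0.0577]
tool_rot: [[-0.835, -0.55, 0.001], [-0.55, 0.835, -0.0], [-0.0, -0.0, -1.0]]
ft_force: [-0.9, 1.3, 6.7]
grip_width: 0.0638
gripper_force: 33.6
```

Gripped at 34 N. I'm raising it slowly, straight up.

jog_arm --hand '[0.05, 0.05, 0.05, 0.05, 0.05]' --pt "0 0 0.003" --pt "0 0 0.005" --pt "0 0 0.007" --pt "0 0 0.01" --pt "0 0 0.01" --yaw '[0, 0, 0, 0, 0]'

```text
time_s: 5.92
position: [0.5571, 0.1555, 0.0931]
tool_rot: [[-0.835, -0.55, 0.0], [-0.55, 0.835, 0.0], [-0.0, -0.0, -1.0]]
ft_force: [-0.4, 0.6, 0.1]
grip_width: 0.0638
gripper_force: 33.2
```

jog_arm --hand '[0.05, 0.05, 0.05, 0.05, 0.05]' --pt "0 0 0.01" --pt "0 0 0.015" --pt "0 0 0.015" --pt "0 0 0.01" --pt "0 0 0" --yaw '[0, 0, 0, 0, 0]'

```text
time_s: 6.55
position: [0.5573, 0.1556, 0.1431]
tool_rot: [[-0.835, -0.55, 0.002], [-0.55, 0.835, 0.0], [-0.001, -0.001, -1.0]]
ft_force: [0.2, -0.5, -0.7]
grip_width: 0.0638
gripper_force: 33.2
```

```bash
python3 - <<'E'
from rig import env
import cv2,numpy as np
a=env.get_image("scene")[130:270,330:460,::-1]
cv2.imwrite("pics/c5.png",cv2.resize(a,None,fx=4,fy=4,interpolation=2)); s=env.observe(); print(s["grip_width"],s["ft_force"],s["position"])
E
```

```text
0.06372847784973792 [-0.09787316  0.08982232 -0.70424878] [0.55696582 0.15551889 0.14233003]
```

View pics/c5.png

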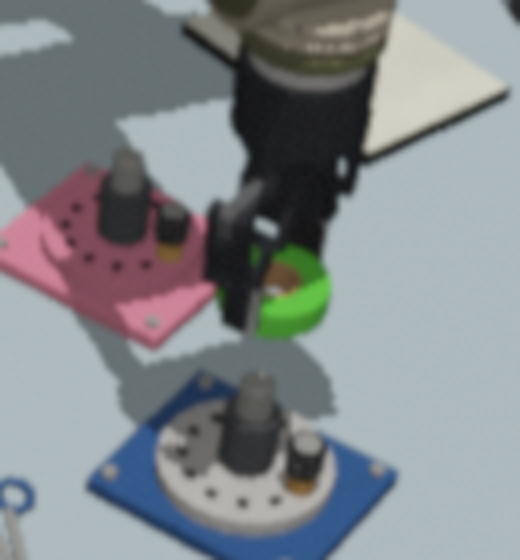

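The roll is clear of the spindle and held (63.8 mm, 33 N). I'm carrying it to the tray.

jog_arm --hand '[0.05, 0.05, 0.05, 0.05, 0.05]' --pt "-0.003 -0.025 0" --pt "-0.005 -0.04 0" --pt "-0.006 -0.045 0" --pt "-0.006 -0.045 0" --pt "-0.006 -0.045 0" --yaw '[0, 0, 0, 0, 0]'

```text
time_s: 7.22
position: [0.5304, -0.0458, 0.1416]
tool_rot: [[-0.835, -0.55, -0.001], [-0.55, 0.835, 0.0], [0.001, 0.001, -1.0]]
ft_force: [0.7, 0.2, -1.2]
grip_width: 0.064
gripper_force: 33.2
```

jog_arm --hand '[0.05, 0.05, 0.05, 0.05, 0.05]' --pt "-0.006 -0.045 0" --pt "-0.006 -0.045 0" --pt "-0.005 -0.045 0" --pt "-0.003 -0.029 0" --pt "0 0 0" --yaw '[0, 0, 0, 0, 0]'

```text
time_s: 7.85
position: [0.5105, -0.21, 0.1415]
tool_rot: [[-0.837, -0.548, -0.001], [-0.548, 0.837, 0.001], [0.001, 0.001, -1.0]]
ft_force: [0.8, 0.5, -0.9]
grip_width: 0.0635
gripper_force: 33.3
```

jog_arm --hand '[0.05, 0.05, 0.05, 0.05, 0.05]' --pt "0 0 -0.02" --pt "0 0 -0.03" --pt "0 0 -0.03" --pt "0 0 -0.02" --pt "0 0 -0.01" --yaw '[0, 0, 0, 0, 0]'

```text
time_s: 8.48
position: [0.5107, -0.2072, 0.031]
tool_rot: [[-0.835, -0.551, -0.002], [-0.551, 0.835, 0.001], [0.001, 0.002, -1.0]]
ft_force: [0.0, -0.5, -0.1]
grip_width: 0.0638
gripper_force: 33.3
```

```bash
python3 - <<'E'
from rig import env
import cv2,numpy as np
a=env.get_image("scene")[190:320,180:310,::-1]
cv2.imwrite("pics/c6.png",cv2.resize(a,None,fx=4,fy=4,interpolation=2)); s=env.observe(); print(s["grip_width"],s["ft_force"],s["position"])
E
```

```text
0.06401591658350118 [ 0.19525182  1.69862794 -1.03851647] [ 0.51046495 -0.20728507  0.03046713]
```

View pics/c6.png

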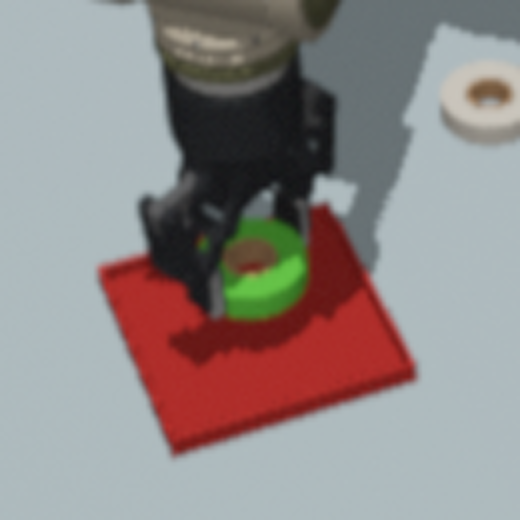

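The roll hangs above the tray at crop (250,270), nearly level. I'm lowering it until I feel contact.

jog_arm --hand '[0.05, 0.05, 0.05, 0.05, 0.05]' --pt "0 0 -0.008" --pt "0 0 -0.008" --pt "0 0 -0.006" --pt "0 0 -0.004" --pt "0 0 0" --yaw '[0, 0, 0, 0, 0]'

```text
time_s: 9.15
position: [0.5109, -0.2085, 0.006]
tool_rot: [[-0.835, -0.55, -0.0], [-0.55, 0.835, 0.0], [0.0, 0.0, -1.0]]
ft_force: [0.2, -0.3, -0.8]
grip_width: 0.0637
gripper_force: 33.3
```

jog_arm --hand '[0.05, 0.05, 0.05, 0.05, 0.05]' --pt "0 0 -0.003" --pt "0 0 -0.002" --pt "0 0 -0.002" --pt "0 0 0" --pt "0 0 0" --yaw '[0, 0, 0, 0, 0]'

```text
time_s: 9.78
position: [0.511, -0.2085, -0.0008]
tool_rot: [[-0.835, -0.55, 0.0], [-0.55, 0.835, -0.0], [-0.0, -0.0, -1.0]]
ft_force: [0.3, -0.5, -0.4]
grip_width: 0.0637
gripper_force: 33.3
```

jog_arm --hand '[0.05, 0.05, 0.05, 0.05, 0.05]' --pt "0 0 -0.001" --pt "0 0 -0.001" --pt "0 0 -0.001" --pt "0 0 -0.001" --pt "0 0 0" --yaw '[0, 0, 0, 0, 0]'

```text
time_s: 10.4
position: [0.511, -0.2084, -0.0048]
tool_rot: [[-0.835, -0.55, -0.0], [-0.55, 0.835, 0.0], [0.0, 0.0, -1.0]]
ft_force: [-0.3, 0.2, -1.6]
grip_width: 0.0635
gripper_force: 33.3
```

jog_arm --hand '[0.05, 0.05, 0.05, 0.05, 0.05]' --pt "0 0 -0.001" --pt "0 0 -0.001" --pt "0 0 0" --pt "0 0 0" --pt "0 0 0" --yaw '[0, 0, 0, 0, 0]'

```text
time_s: 11.02
position: [0.511, -0.2085, -0.0063]
tool_rot: [[-0.835, -0.55, 0.0], [-0.55, 0.835, -0.0], [-0.0, -0.0, -1.0]]
ft_force: [-2.4, 1.1, 5.9]
grip_width: 0.0641
gripper_force: 34.0
```

Contact at z = -0.006, as predicted. I'm releasing gently and rising.

jog_arm --hand '[0.066, 0.07, 0.076, 0.0854, 0.0854]' --pt "0 0 -0.0005" --pt "0 0 0" --pt "0 0 0" --pt "0 0 0" --pt "0 0 0" --yaw '[0, 0, 0, 0, 0]'

```text
time_s: 11.65
position: [0.511, -0.2085, -0.0073]
tool_rot: [[-0.835, -0.55, -0.0], [-0.55, 0.835, 0.0], [-0.0, 0.0, -1.0]]
ft_force: [-0.0, 0.0, 0.5]
grip_width: 0.0851
gripper_force: 0.0
```

jog_arm --hand '[0.0854, 0.0854, 0.0854, 0.0854, 0.0854]' --pt "0 0 0.005" --pt "0 0 0.015" --pt "0 0 0.03" --pt "0 0 0.045" --pt "0 0 0.05" --yaw '[0, 0, 0, 0, 0]'

```text
time_s: 12.28
position: [0.5107, -0.2083, 0.14]
tool_rot: [[-0.835, -0.55, 0.0], [-0.55, 0.835, -0.0], [-0.0, -0.0, -1.0]]
ft_force: [1.2, -0.1, 0.4]
grip_width: 0.0851
gripper_force: 0.0
```

```bash
python3 - <<'E'
from rig import env
import cv2,numpy as np
a=env.get_image("scene")[190:320,180:310,::-1]
cv2.imwrite("pics/c7.png",cv2.resize(a,None,fx=4,fy=4,interpolation=2)); s=env.observe(); print(s["grip_width"],s["ft_force"],s["position"])
E
```

```text
0.08549837605428993 [ 1.54554604 -0.75554279  5.46012906] [ 0.51308706 -0.20971912  0.14688776]
```

View pics/c7.png

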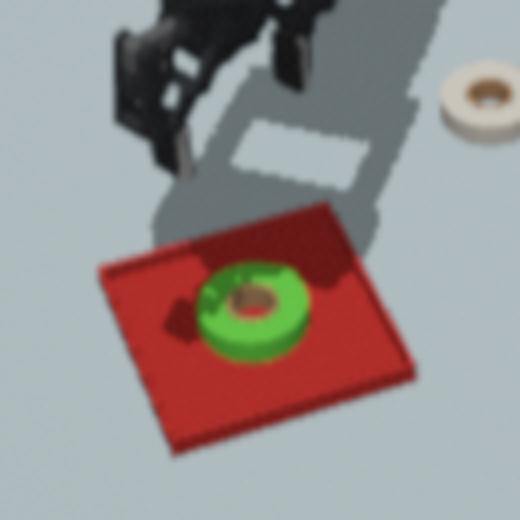

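The green roll lies flat at mid-tray, crop (253,310), with the fingers clear. Next is the knob, at about (0.590, 0.177).

jog_arm --hand '[0.0854, 0.0854, 0.0854, 0.0854, 0.0854]' --pt "0.005 0.025 0" --pt "0.009 0.045 0" --pt "0.01 0.048 0" --pt "0.01 0.048 0" --pt "0.01 0.048 0" --yaw '[0, 0, 0, 0, 0]' --grip_force 60

```text
time_s: 12.95
position: [0.5552, 0.0071, 0.1387]
tool_rot: [[-0.835, -0.55, 0.001], [-0.55, 0.835, -0.0], [-0.001, -0.001, -1.0]]
ft_force: [0.5, -0.6, -0.4]
grip_width: 0.0854
gripper_force: 0.0
```

jog_arm --hand '[0.0854, 0.0854, 0.07, 0.06, 0.06]' --pt "0.01 0.048 0" --pt "0.01 0.048 0" --pt "0.01 0.048 0" --pt "0.005 0.0275 0" --pt "0 0 0" --yaw '[0, 0, 0, 0, 0]'

```text
time_s: 13.58
position: [0.5898, 0.1787, 0.1383]
tool_rot: [[-0.834, -0.552, 0.001], [-0.552, 0.834, 0.0], [-0.001, -0.0, -1.0]]
ft_force: [0.8, -0.3, -0.0]
grip_width: 0.06
gripper_force: 0.0
```

jog_arm --hand '[0.06, 0.06, 0.06, 0.06, 0.06]' --pt "0 0 -0.02" --pt "0 0 -0.02" --pt "0 0 -0.015" --pt "0 0 -0.013" --pt "0 0 0" --yaw '[0, 0, 0, 0, 0]'

```text
time_s: 14.2
position: [0.5897, 0.1767, 0.0691]
tool_rot: [[-0.835, -0.55, -0.001], [-0.55, 0.835, -0.0], [0.001, 0.001, -1.0]]
ft_force: [0.8, -0.2, 0.1]
grip_width: 0.0601
gripper_force: 0.0
```

```bash
python3 - <<'E'
from rig import env
import cv2,numpy as np
a=env.get_image("scene")[150:270,330:460,::-1]
cv2.imwrite("pics/c8.png",cv2.resize(a,None,fx=5,fy=5,interpolation=2)); s=env.observe(); print(s["grip_width"],s["ft_force"],s["position"])
E
```

```text
0.06045940330850147 [-0.60421551 -0.26849165  0.19210284] [0.59006243 0.1768176  0.0697816 ]
```

View pics/c8.png

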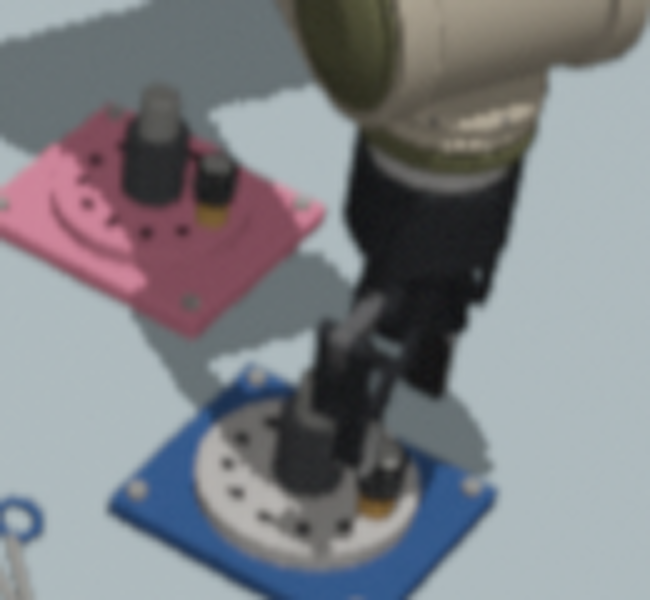

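The fingers straddle the knob: tips at crop (345,460) and (437,393), with their midpoint over the knob at (388,455). I'm lowering and closing.

jog_arm --hand '[0.06, 0.06, 0.06, 0.06, 0.06]' --pt "0 0 -0.012" --pt "0 0 -0.01" --pt "0 0 -0.008" --pt "0 0 -0.008" --pt "0 0 0" --yaw '[0, 0, 0, 0, 0]'

```text
time_s: 14.88
position: [0.5897, 0.177, 0.031]
tool_rot: [[-0.835, -0.55, -0.001], [-0.55, 0.835, -0.0], [0.001, 0.001, -1.0]]
ft_force: [-0.5, -0.2, 0.3]
grip_width: 0.06
gripper_force: 0.0
```

jog_arm --hand '[0.05, 0.04, 0.03, 0.02, 0.015]' --pt "0 0 0" --pt "0 0 0" --pt "0 0 0" --pt "0 0 0" --pt "0 0 0" --yaw '[0, 0, 0, 0, 0]'

```text
time_s: 15.5
position: [0.5902, 0.1769, 0.0322]
tool_rot: [[-0.835, -0.55, 0.001], [-0.55, 0.835, -0.0], [-0.001, -0.001, -1.0]]
ft_force: [-0.7, -2.0, 5.0]
grip_width: 0.022
gripper_force: 58.6
```

Gripped: the 22 mm reading shows the same 2 mm bias as on the roll. I'm pulling up.

jog_arm --hand '[0.015, 0.015, 0.015, 0.015, 0.015]' --pt "0 0 0.003" --pt "0 0 0.003" --pt "0 0 0.003" --pt "0 0 0.001" --pt "0 0 0" --yaw '[0, 0, 0, 0, 0]'

```text
time_s: 16.12
position: [0.5902, 0.1769, 0.0418]
tool_rot: [[-0.835, -0.55, 0.0], [-0.55, 0.835, -0.0], [-0.0, -0.0, -1.0]]
ft_force: [2.6, -2.3, -3.0]
grip_width: 0.0223
gripper_force: 59.0
```

jog_arm --hand '[0.015, 0.015, 0.015, 0.015, 0.015]' --pt "0 0 0.001" --pt "0 0 0.001" --pt "0 0 0.001" --pt "0 0 0" --pt "0 0 0" --yaw '[0, 0, 0, 0, 0]'

```text
time_s: 16.75
position: [0.5902, 0.1769, 0.0447]
tool_rot: [[-0.835, -0.55, 0.0], [-0.55, 0.835, -0.0], [-0.0, -0.0, -1.0]]
ft_force: [4.8, -2.3, -5.3]
grip_width: 0.0223
gripper_force: 58.9
```

jog_arm --hand '[0.015, 0.015, 0.015, 0.015, 0.015]' --pt "0 0 0.001" --pt "0 0 0.0005" --pt "0 0 0" --pt "0 0 0" --pt "0 0 0" --yaw '[0, 0, 0, 0, 0]'

```text
time_s: 17.38
position: [0.5901, 0.1769, 0.0461]
tool_rot: [[-0.835, -0.55, 0.0], [-0.55, 0.835, -0.0], [-0.0, -0.0, -1.0]]
ft_force: [4.0, -3.4, -4.6]
grip_width: 0.0218
gripper_force: 58.9
```

jog_arm --hand '[0.015, 0.015, 0.015, 0.015, 0.015]' --pt "0 0 0.0005" --pt "0 0 0.0005" --pt "0 0 0" --pt "0 0 0" --pt "0 0 0" --yaw '[0, 0, 0, 0, 0]'

```text
time_s: 18.0
position: [0.5901, 0.1769, 0.0464]
tool_rot: [[-0.835, -0.55, -0.0], [-0.55, 0.835, -0.0], [0.0, -0.0, -1.0]]
ft_force: [7.3, -2.4, -11.6]
grip_width: 0.0218
gripper_force: 59.3
```

The force jumped to 11.6 N and the motion stalled after 14.2 mm of travel, so this is the stop. I'm holding briefly to confirm it is steady.

jog_arm --hand '[0.015, 0.015, 0.015, 0.015, 0.015]' --pt "0 0 0" --pt "0 0 0" --pt "0 0 0" --pt "0 0 0" --pt "0 0 0" --yaw '[0, 0, 0, 0, 0]'

```text
time_s: 18.62
position: [0.5901, 0.1769, 0.0463]
tool_rot: [[-0.835, -0.55, -0.0], [-0.55, 0.835, -0.0], [0.0, -0.0, -1.0]]
ft_force: [6.3, -1.4, -11.4]
grip_width: 0.0219
gripper_force: 59.3
```

```bash
python3 -c "
from rig import env
print(env.close_job())"
```

```text
the job is handed in; nothing more can be done
None
```

The green roll lies flat in the red tray, and the plunger knob is pulled up to its stop (about 14 mm of travel, steady 11 N pull) and still held there; the job is handed in, but no verdict came back.

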